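# Tuck the apron plate under the dust extractor's flap and hold it down

## Robot

A 6-joint arm with a two-finger parallel gripper is mounted at the origin on the work surface. World frame = base frame: x ahead of the robot, y to its left, z up, the work surface at z = 0. Lengths are in m, angles in rad, forces in N, time in s.
With the tool pointing down it reaches from about 0.225 to 0.875 m from the base axis. Payload 3.4 kg.
Tool frame: the origin (TCP) lies between the finger pads; the fingertips stand 11 mm ahead of it and the grasp point (between the pads) lies 8 mm behind it; z points along the fingers, y is the line along which they close (so a half turn about z gives the same grasp; the last joint's range is limited). The gripper opens to 85 mm and grips with 20 to 120 N. Pads are 22 mm wide; open, the fingers measure 114 mm over their backs; the gripper's body (76 mm by 85 mm) begins 54 mm behind the grasp point. The pads swing forward as they close: fully open they stand 13 mm farther back than shut.
Start: joints at [-1.327, 0.276, 1.505, -0, 1.361, -0.121], TCP at [0.205, -0.537, 0.242] pointing down, gripper open.
Joint ranges: [-2.89, 2.89], [-0.75, 2.08], [0.22, 2.7], [-1.18, 4.32], [0.11, 2.71], [-2.7, 2.7]. Speed limits (rad/s): [2.57, 2.57, 3.14, 3.14, 3.14, 3.14].

## Interface

Orientations are given as a unit quaternion [w, x, y, z].
In Python, from station import arm, snapshot, job, models gives the robot as it stands. The module is installed in compiled form; this text tells all that it offers.
- The arm moves only by the shell command python3 -m inch 'ROWS' [FORCE]. ROWS is JSON, a list of rows, each an object with "linear": the shift along the tool's x, y, z in m, a list of three; "spin": the turn about the tool's z in rad; "grip": the finger opening in m, from 0 to 0.0854. A call has 1 to 8 rows; each row is the pose to reach, as a shift and turn from the pose commanded when the call began, along the tool's axes at that moment; what a row does not reach only later rows make up. A row lasts 1/10 s, in which the tool goes at most 50 mm and 8.59 degrees, less where a joint would pass 70% of its speed; a pose out of reach is approached as far as the arm can. A call with a gripper value outside its range is refused whole. The fingers move at their own pace and stop on an object; FORCE is the grip in N (left out, the last holds). Time passes only in rows, so rows that repeat a pose let the fingers close. It gives the time, the measured TCP pose, the force, the opening and the grip force at its end, in the units of the state.
- arm.observe(): the state, without advancing time (a new reading comes with each control period).
- snapshot(name): name is "scene" or "top" or "wrist"; returns a dict with "pixels" (400x640x3 uint8, red, green, blue), "intrinsics" (3x3 intrinsics, pixels), "rvec" (rotation vector, rad) and "tvec" (3), from world to camera coordinates, as OpenCV has them. Camera axes: x right, y down, z forward; pixel columns grow to the right and rows downward; lengths in m; the calibration is good to about 2 mm. The wrist camera is an equidistant fisheye: a pixel r from the principal point sees the ray r / f radians off the axis. A picture is of the moment at which its call begins. There is no depth.
- job.job_done(): hands the job in; it is judged then, once.
Trained networks look in a picture, given as the dict that the camera call returned (one of the last four; its "shot" number tells which), for a name from the list of things; names that differ only in an ending like _2 or _b are one class to them, and where a whole thing is asked for, a point or a joint stands for the part that bears it (a point fixed in the world has none). Each returns a list of dicts, best first, with "score" (0 to 1); they miss things now and then, are a little off and sometimes report something else, mostly with a low value. They report only what shows in the picture. A call takes as long as a camera call. They do not tell look-alikes from the thing itself.
- models.spot_in(thing, picture): "pixel" ([column, row] in pixels, amid what is visible of it).
The state is a dict: "time_s": time; "joint_positions": joint angles; "dq": joint speeds; "joint_torque": joint torques, N m; "position": TCP position; "orientation": TCP orientation; "contact_force": force on the tool from outside, world axes, zero at the start; "torque": the same for the moment, N m; "width": finger opening in m; "gripper_force": force on a finger pad.
Only numpy, scipy, OpenCV 4.12 (cv2) and the standard library are available. Lean on these libraries where they do the work, as an engineer would, in place of code of your own. Each camera call takes 0.05 s, during which the arm holds its last target. There are 200 camera calls.

## Task

Pick up the folded metal apron plate by its upright rib and, on the extractor's plywood board, slide its thin front edge in under the grey drop flap, square and centred, until it is up against the stop, without lifting the flap. Then press the plate flat down on the board and finish while still gripping the rib and pressing firmly (about 10 N), so that it could be screwed down; do not let go. Leave the other things on the bench where they are.

Things in the scene. Friction and masses are not known exactly. Their poses are not given: they have to be found in the camera images.
- apron: loose folded aluminium plate, about 180 g: flat sheet 85 (x) by 110 (y) by 4 mm with an upright rib, 8 mm thick, along the whole rear (-x) edge, up to 40 mm above the underside. Origin: centre of the underside; +x from the rib to the thin front edge to be tucked in, z up. Rib's mid-plane at x = -38.5 mm. Starts flat on the bench (z = 0), rib up, beside the extractor, yaw within 0.6 rad
- apron_front (a point): middle of the apron plate's front edge, on the underside (x = +42.5 mm of the plate); axes as the plate
- apron_rib (a point): middle of the top of the rib (x = -38.5 mm, z = 40 mm of the plate); axes as the plate
- unit: fixed bench dust extractor, place and yaw vary (within 0.35 rad): plywood board, white intake box on it (190 mm wide, x = 75 to 200 mm, top 55 mm above the bench), grey flap hinged before the box. Origin: at bench height under the middle of the flap's free edge; +x from the board's open front under the flap to the box, y along the flap, z up
- board: the extractor's fixed plywood board, 10 mm thick (top 10 mm above the bench), x = -115 to +200 mm, 190 mm wide. Same origin and axes as the extractor
- stop (a point): middle of the front face of the stop, a steel bar 150 mm wide and 12 mm tall across the board under the flap, at x = +40 mm of the extractor; the point lies at board height; axes as the extractor
- flap_edge (a point): middle of the flap's free front edge, on its underside, 9 mm above the board at rest. The flap slopes up from here to its hinge 65 mm further in and 34 mm above the board; 150 mm wide, 3 mm thick, open at the sides
- flap (a joint): hinge of the drop flap, rad: 0 at rest (down on its own stop, 9 mm over the board at the free edge), grows as it is lifted; light (about 90 g), falls back by its own weight
- jar: bystander: white jar, 48 mm across, 55 mm tall, origin under its centre
- cast: bystander: plaster cast of a tooth arch, 68 mm across, 25 mm tall, origin under its centre
- spatula: bystander: spatula 170 mm long lying on the bench, origin under its middle
Not all that is in view belongs to the job. Several things look just like the apron: the one meant starts farthest from the robot's base.

How it is judged:
By the outcome, as a careful person would: the job done as asked, in the order asked, and still so for the second after the job is handed in, while the arm keeps its last pose, push and grip.
It also fails if it takes over 48 s, if anything falls off the work surface, if the arm or the gripper's body presses on something with over 40 N, if the wrist force passes 120 N, or if a joint passes its speed limit or range.

## Working session

There is one attempt and no reset: what is moved stays moved. The work goes in short steps, Python scripts to look and compute and a shell command to move; the robot and the scene stay as the last step left them, time stands still between calls to the robot, and variables do not carry over. Pictures are saved under pics/ and viewed, at most 10 in all, crops included, and the job is handed in when it is done.

```bash
mkdir -p pics
cat > h.py <<'E'
import numpy as np,cv2
from station import arm,snapshot,job,models
from scipy.spatial.transform import Rotation as R
def ray(p,px):
    K=p["intrinsics"];M=cv2.Rodrigues(np.array(p["rvec"],float))[0];t=np.array(p["tvec"],float).ravel()
    d=np.array([(px[0]-K[0][2])/K[0][0],(px[1]-K[1][2])/K[1][1]])
    if p.get("w"):
        r=np.hypot(*d);v=np.array([*(d/r*np.sin(r)),np.cos(r)]) if r>0 else np.array([0,0,1.])
    else: v=np.array([*d,1.])
    return -M.T@t,M.T@v
def onz(p,px,z=0.):
    c,v=ray(p,px);return c+v*(z-c[2])/v[2]
def proj(p,P):
    K=np.array(p["intrinsics"],float);M=cv2.Rodrigues(np.array(p["rvec"],float))[0]
    X=M@np.array(P,float)+np.array(p["tvec"],float).ravel()
    if p.get("w"):
        r=np.hypot(X[0],X[1]);th=np.arctan2(r,X[2]);q=X[:2]/r*th
    else:q=X[:2]/X[2]
    return np.array([K[0,0]*q[0]+K[0,2],K[1,1]*q[1]+K[1,2]])
def snap(n,f=None):
    p=snapshot(n)
    if n=="wrist":p["w"]=1
    if f:cv2.imwrite(f"pics/{f}.png",cv2.cvtColor(p["pixels"],cv2.COLOR_RGB2BGR))
    return p
E
python3 - <<'E'
from h import *
for n in("top","scene"):
    p=snap(n,n+"0")
    print(n,np.round(ray(p,(320,200)),3).tolist())
    for t in("apron","apron_rib","apron_front","unit","stop","flap_edge","jar","cast","spatula"):
        try:
            print(t,[(np.round(d["pixel"]).tolist(),round(d["score"],2),np.round(onz(p,d["pixel"])[:2],3).tolist()) for d in models.spot_in(t,p)][:5])
        except Exception as e: print(t,e)
E
```

```text
top [[0.389, -0.002, 1.438], [0.095, -0.023, -0.995]]
apron [([252.0, 158.0], 0.97, [0.648, 0.175]), ([218.0, 267.0], 0.88, [0.317, 0.263]), ([158.0, 252.0], 0.87, [0.358, 0.444]), ([259.0, 218.0], 0.62, [0.465, 0.146])]
apron_rib [([223.0, 273.0], 0.83, [0.3, 0.249]), ([160.0, 253.0], 0.81, [0.355, 0.438]), ([254.0, 212.0], 0.78, [0.484, 0.163]), ([257.0, 161.0], 0.68, [0.641, 0.16])]
apron_front [([220.0, 265.0], 0.77, [0.323, 0.259]), ([162.0, 253.0], 0.66, [0.354, 0.433]), ([254.0, 159.0], 0.58, [0.645, 0.17])]
unit [([378.0, 162.0], 0.55, [0.648, -0.209])]
stop [([378.0, 160.0], 0.9, [0.653, -0.208]), ([376.0, 165.0], 0.45, [0.637, -0.204])]
flap_edge [([377.0, 166.0], 0.84, [0.636, -0.206])]
jar [([298.0, 241.0], 0.72, [0.4, 0.026]), ([255.0, 161.0], 0.42, [0.641, 0.165])]
cast [([166.0, 196.0], 0.9, [0.527, 0.43]), ([255.0, 157.0], 0.26, [0.651, 0.166])]
spatula [([460.0, 197.0], 0.69, [0.547, -0.462])]
scene [[1.003, -0.781, 0.843], [-0.416, 0.632, -0.654]]
apron [([315.0, 142.0], 0.89, [0.302, 0.256]), ([358.0, 121.0], 0.77, [0.351, 0.439]), ([299.0, 186.0], 0.72, [0.386, 0.051]), ([399.0, 191.0], 0.62, [0.626, 0.186]), ([346.0, 177.0], 0.6, [0.473, 0.16])]
apron_rib [([314.0, 142.0], 0.7, [0.297, 0.254]), ([346.0, 175.0], 0.57, [0.468, 0.168]), ([401.0, 192.0], 0.56, [0.632, 0.184]), ([363.0, 120.0], 0.56, [0.361, 0.452])]
apron_front [([400.0, 190.0], 0.82, [0.627, 0.189]), ([317.0, 142.0], 0.71, [0.306, 0.259]), ([348.0, 176.0], 0.67, [0.476, 0.165]), ([360.0, 120.0], 0.59, [0.353, 0.444])]
unit []
stop [([338.0, 286.0], 0.95, [0.662, -0.188]), ([399.0, 194.0], 0.33, [0.632, 0.174])]
flap_edge [([323.0, 273.0], 0.87, [0.613, -0.174])]
jar [([295.0, 184.0], 0.89, [0.372, 0.052]), ([335.0, 284.0], 0.67, [0.653, -0.188])]
cast [([404.0, 138.0], 0.66, [0.524, 0.431])]
spatula [([211.0, 350.0], 0.92, [0.536, -0.461])]
```

View pics/top0.png

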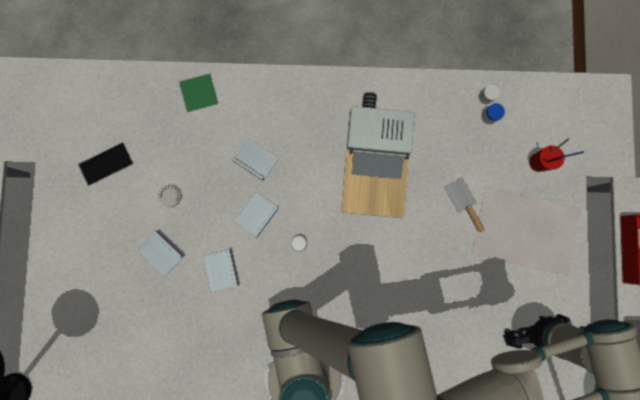

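View pics/scene0.png

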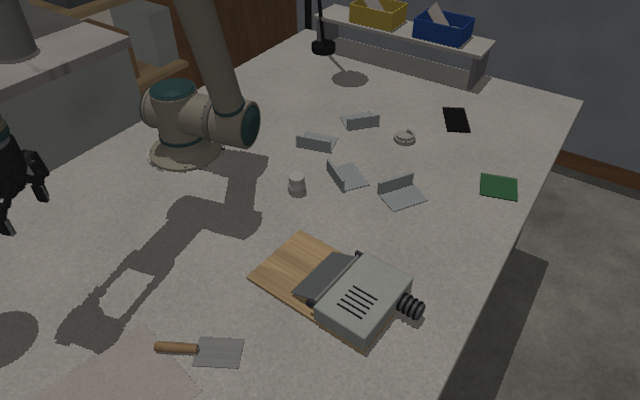

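Top view: four plates. The target is at about (255,160), with its rib on the robot side, running (234,160)–(265,180). The extractor is at (378,165), with the board front edge at (342,212)–(404,217).

Run:
```python
from h import *
p=snap("top")
I=cv2.cvtColor(p["pixels"],cv2.COLOR_RGB2BGR)
a=cv2.resize(I[130:190,225:290],None,fx=6,fy=6,interpolation=cv2.INTER_CUBIC)
b=cv2.resize(I[140:225,335:420],(360,360),interpolation=cv2.INTER_CUBIC)
cv2.imwrite("pics/c1.png",np.hstack([a,b]))
for px,z in[((234,160),.04),((265,180),.04),((246,141),0),((278,161),0),((342,212),.01),((404,217),.01)]:print(px,onz(p,px,z).round(3))
s=arm.observe();print(s["position"],s["orientation"],R.from_quat(np.roll(s["orientation"],-1)).as_matrix().round(3).tolist(),s["width"],s["contact_force"])
w=snap("wrist");print(w["intrinsics"],ray(w,(320,200)))
```

```text
(234, 160) [0.634 0.223 0.04 ]
(265, 180) [0.577 0.129 0.04 ]
(246, 141) [0.701 0.195 0.   ]
(278, 161) [0.642 0.096 0.   ]
(342, 212) [ 0.49  -0.102  0.01 ]
(404, 217) [ 0.48  -0.289  0.01 ]
[ 0.20515044 -0.53719988  0.24233467] [5.83896695e-05 9.83410898e-01 1.81391845e-01 1.44311308e-05] [[0.934, 0.357, 0.0], [0.357, -0.934, -0.0], [0.0, 0.0, -1.0]] 0.08541761641882668 [ 0.01579868 -0.05581124 -0.34702765]
[[309.70691629   0.         318.17088174]
 [  0.         309.70691629 197.16629356]
 [  0.           0.           1.        ]] (array([ 0.28084781, -0.5091498 ,  0.37409002]), array([-0.30341743, -0.12108823, -0.94513253]))
```

View pics/c1.png

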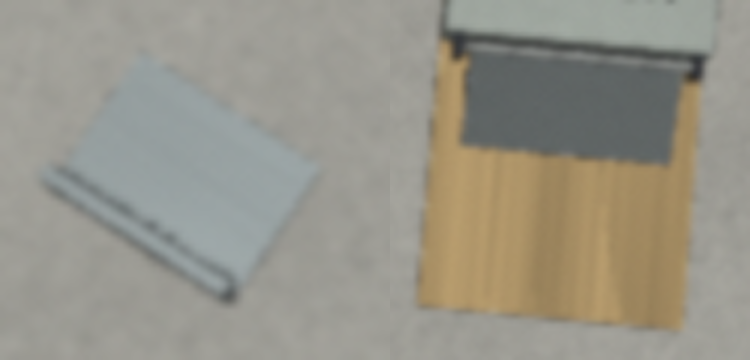

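```bash
cat >> h.py <<'E'
def to(P,yaw_y):
    "tool-axis shift and spin to bring TCP to P and tool y to world yaw yaw_y"
    s=arm.observe();M=R.from_quat(np.roll(s["orientation"],-1)).as_matrix()
    cur=np.arctan2(M[1,1],M[0,1]);d=(yaw_y-cur+np.pi)%(2*np.pi)-np.pi
    print("t",round(s["time_s"],2),"pos",np.round(s["position"],4),"yaw",round(cur,4),"F",np.round(s["contact_force"],1),"w",round(s["width"],4),"gf",round(s["gripper_force"],1),"tiltz",M[:,2].round(4))
    print("shift",(M.T@(np.array(P)-s["position"])).round(4),"spin",round(-d,4))
E
python3 -m inch '[{"linear":[0.628,-0.523,0],"spin":-0.69,"grip":0.045},{"linear":[0.628,-0.523,0],"spin":-0.69,"grip":0.045},{"linear":[0.628,-0.523,0],"spin":-0.69,"grip":0.045},{"linear":[0.628,-0.523,0],"spin":-0.69,"grip":0.045},{"linear":[0.628,-0.523,0],"spin":-0.69,"grip":0.045},{"linear":[0.628,-0.523,0],"spin":-0.69,"grip":0.045},{"linear":[0.628,-0.523,0],"spin":-0.69,"grip":0.045},{"linear":[0.628,-0.523,0],"spin":-0.69,"grip":0.045}]'
python3 -c "
from h import *
to((.605,.176,.2),-.52)"
```

```text
time_s: 1.9
position: [0.4016, -0.1866, 0.2427]
orientation: [0.001, 0.864, 0.503, 0.0]
contact_force: [0.4, 0.0, -0.1]
width: 0.0445
gripper_force: 0.0
t 1.9 pos [ 0.4016 -0.1866  0.2427] yaw -0.5164 F [ 0.4  0.  -0.1] w 0.0445 gf 0.0 tiltz [ 1.1e-03 -7.0e-04 -1.0e+00]
shift [ 0.4157 -0.0022  0.0426] spin 0.0036
```

```bash
python3 -m inch '[{"linear":[0.05,0,0],"spin":0,"grip":0.045},{"linear":[0.1,0,0.01],"spin":0,"grip":0.045},{"linear":[0.4157,-0.002,0.04],"spin":0,"grip":0.045},{"linear":[0.4157,-0.002,0.04],"spin":0,"grip":0.045},{"linear":[0.4157,-0.002,0.04],"spin":0,"grip":0.045},{"linear":[0.4157,-0.002,0.04],"spin":0,"grip":0.045},{"linear":[0.4157,-0.002,0.04],"spin":0,"grip":0.045},{"linear":[0.4157,-0.002,0.04],"spin":0,"grip":0.045}]'
python3 -m inch '[{"linear":[0.07,0,0],"spin":0,"grip":0.045},{"linear":[0.07,0,0],"spin":0,"grip":0.045},{"linear":[0.07,0,0],"spin":0,"grip":0.045}]'
python3 -c "
from h import *
to((.605,.176,.2),-.52)
snap('wrist','w1')"
```

```text
time_s: 2.7
position: [0.5963, 0.1605, 0.2039]
orientation: [0.0, 0.864, 0.504, 0.0]
contact_force: [0.5, -0.5, 1.3]
width: 0.0452
gripper_force: 0.0
time_s: 3.0
position: [0.6312, 0.2224, 0.203]
orientation: [-0.0, 0.863, 0.505, 0.0]
contact_force: [0.5, 0.2, -0.8]
width: 0.045
gripper_force: 0.0
t 3.0 pos [0.6312 0.2224 0.203 ] yaw -0.5126 F [ 0.5  0.2 -0.8] w 0.045 gf 0.0 tiltz [ 3.e-04  9.e-04 -1.e+00]
shift [-0.0533 -0.0001  0.003 ] spin 0.0074
```

View pics/w1.png

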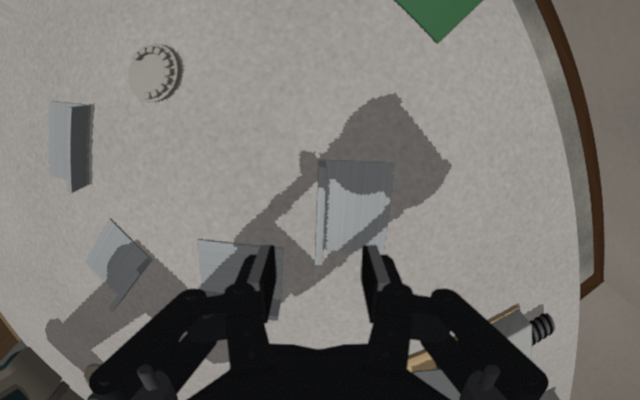

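The target plate is at (318–393, 158–265) with its rib on the left. I'll crop it for exact corners.

Run:
```python
from h import *
I=cv2.imread("pics/w1.png")[145:275,300:410]
cv2.imwrite("pics/c2.png",cv2.resize(np.clip(I.astype(float)*1.4,0,255).astype('u1'),None,fx=4.5,fy=4.5,interpolation=cv2.INTER_CUBIC))
```

```text
(no output)
```

View pics/c2.png

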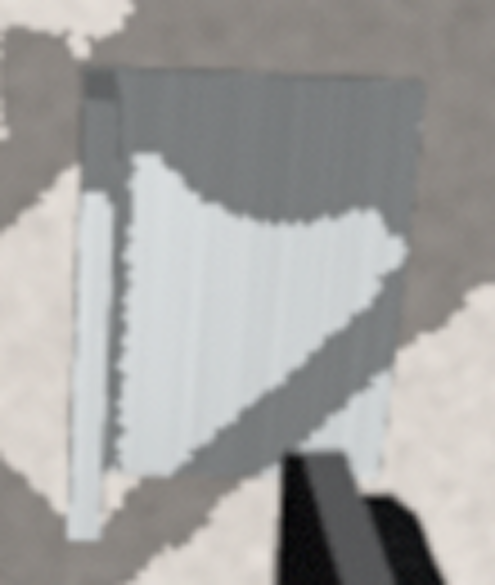

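Run:
```python
from h import *
p=snap("wrist")
g=lambda a,z:onz(p,(a[0]/4.5+300-.4,a[1]/4.5+145-.4),z)
A,B=g((101,100),.04),g((82,540),.04);C=g((425,79),.004);D=g((85,69),0)
print(A,B,np.linalg.norm(A-B),C,D,np.linalg.norm((C-D)[:2]))
u=(A-B)/np.linalg.norm(A-B);yaw=np.arctan2(-u[0],u[1]);x=np.array([np.cos(yaw),np.sin(yaw)]);print("yaw",yaw, "yawCD",np.arctan2(*(C-D)[1::-1]))
m=(A+B)/2;print("ribmid",m, "centre from C",C[:2]-.0425*x-.055*u[:2]+-.0385*x)
to((m[0],m[1],.06),yaw)
```

```text
[0.63939555 0.22984763 0.04      ] [0.58173587 0.13648574 0.04      ] 0.10973185780066178 [0.70835099 0.18822401 0.004     ] [0.6356804  0.23033743 0.        ] 0.08399139883174282
yaw -0.5532553735134045 yawCD -0.5252180489496142
ribmid [0.61056571 0.18316668 0.04      ] centre from C [0.61053441 0.18399123]
t 3.1 pos [0.6297 0.2192 0.2034] yaw -0.5151 F [-0.1  0.2  1.4] w 0.045 gf 0.0 tiltz [-0.0013 -0.0011 -1.    ]
shift [-0.0405  0.0012  0.1435] spin 0.0381
```

```bash
python3 -m inch '[{"linear":[-0.0405,0.001,0.05],"spin":0.03,"grip":0.045},{"linear":[-0.0405,0.001,0.1],"spin":0.03,"grip":0.045},{"linear":[-0.0405,0.001,0.13],"spin":0.03,"grip":0.045},{"linear":[-0.0405,0.001,0.155],"spin":0.03,"grip":0.045},{"linear":[-0.0405,0.001,0.177],"spin":0.03,"grip":0.045},{"linear":[-0.0405,0.001,0.177],"spin":0.03,"grip":0.045}]'
python3 -c "
from h import *
to((.6106,.1835,.026),-.545)"
```

```text
time_s: 3.7
position: [0.6077, 0.1813, 0.0243]
orientation: [-0.001, 0.872, 0.49, -0.004]
contact_force: [-0.1, -0.0, -0.1]
width: 0.0453
gripper_force: 0.0
t 3.7 pos [0.6077 0.1813 0.0243] yaw -0.5478 F [-0.1 -0.  -0.1] w 0.0453 gf 0.0 tiltz [-0.0073 -0.0019 -1.    ]
shift [ 0.0034  0.0013 -0.0017] spin -0.0028
```

```bash
python3 -m inch '[{"linear":[0.002,0.001,0],"spin":0,"grip":0.02},{"linear":[0.002,0.001,0],"spin":0,"grip":0.004},{"linear":[0.002,0.001,0],"spin":0,"grip":0.0},{"linear":[0.002,0.001,0],"spin":0,"grip":0.0},{"linear":[0.002,0.001,0],"spin":0,"grip":0.0},{"linear":[0.002,0.001,0],"spin":0,"grip":0.0}]' 70
python3 -c "
from h import *
to((.6106,.1835,.026),-.545)"
```

```text
time_s: 4.3
position: [0.6142, 0.1848, 0.0292]
orientation: [0.001, 0.872, 0.49, 0.002]
contact_force: [-0.1, -1.4, 6.4]
width: 0.0063
gripper_force: 71.4
t 4.3 pos [0.6142 0.1848 0.0292] yaw -0.5458 F [-0.1 -1.4  6.4] w 0.0063 gf 71.4 tiltz [ 3.7e-03  1.0e-04 -1.0e+00]
shift [-0.003  -0.0024  0.0032] spin -0.0008
```

```bash
python3 -m inch '[{"linear":[0,0,-0.02],"spin":0,"grip":0.0},{"linear":[0,0,-0.06],"spin":0,"grip":0.0},{"linear":[0,0,-0.1],"spin":0,"grip":0.0},{"linear":[0,0,-0.1],"spin":0,"grip":0.0},{"linear":[0,0,-0.1],"spin":0,"grip":0.0}]'
python3 -c "
from h import *
to((.6106,.1835,.026),-.545);to((.6106,.1835,.026),-.545)
snap('wrist','w2')"
```

```text
time_s: 4.8
position: [0.6131, 0.1849, 0.1283]
orientation: [0.0, 0.872, 0.49, 0.001]
contact_force: [0.5, -0.5, -2.4]
width: 0.0068
gripper_force: 70.2
t 4.8 pos [0.6131 0.1849 0.1283] yaw -0.5458 F [ 0.5 -0.5 -2.4] w 0.0068 gf 70.2 tiltz [ 2.4e-03  4.0e-04 -1.0e+00]
shift [-0.0027 -0.0016  0.1023] spin -0.0008
t 4.8 pos [0.6131 0.1849 0.1283] yaw -0.5458 F [ 0.5 -0.5 -2.4] w 0.0068 gf 70.2 tiltz [ 2.4e-03  4.0e-04 -1.0e+00]
shift [-0.0027 -0.0016  0.1023] spin -0.0008
```

View pics/w2.png

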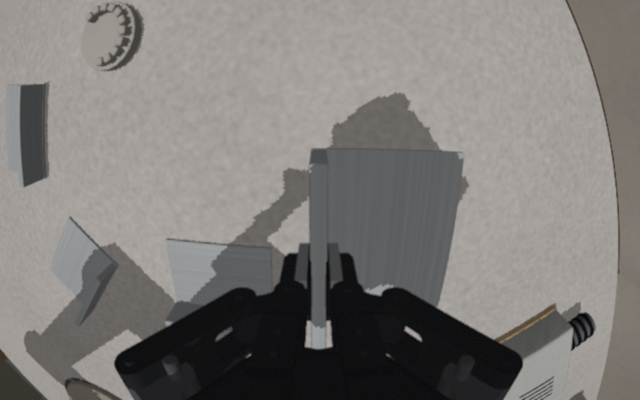

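```bash
python3 - <<'E'
from h import *
p=snap("wrist");s=arm.observe();M=R.from_quat(np.roll(s["orientation"],-1)).as_matrix();t=np.array(s["position"])
# predicted px for plate points, plate centre tool x offset dx; tool: plate y=+tool x, plate x=+tool y
for dz in (.024,.029):
  for n,P in dict(ribTL=(.052,-.004,dz-.04),ribTR=(.052,.004,dz-.04),ribBL=(.052,-.004,dz),front=(.052,.081,dz-.004)).items():
    print(dz,n,proj(p,t+M@np.array(P)).round(1))
q=snap("top");g=lambda x,y,z:onz(q,((x-390)/4.235+335-.4,y/4.235+140-.4),z)
A,B=g(418,303,.01),g(683,328,.01);C,D=g(462,147,.021),g(670,163,.021)
for a,b in((A,B),(C,D)):
    d=a-b;print(a,b,(a+b)/2,np.linalg.norm(d),"yaw",np.arctan2(-d[0],d[1]))
E
python3 -m inch '[{"linear":[-0.03,0.01,-0.04],"spin":-0.05,"grip":0.0},{"linear":[-0.585,0.164,-0.09],"spin":-0.49,"grip":0.0},{"linear":[-0.585,0.164,-0.09],"spin":-0.49,"grip":0.0},{"linear":[-0.585,0.164,-0.09],"spin":-0.49,"grip":0.0},{"linear":[-0.585,0.164,-0.09],"spin":-0.49,"grip":0.0},{"linear":[-0.585,0.164,-0.09],"spin":-0.49,"grip":0.0},{"linear":[-0.585,0.164,-0.09],"spin":-0.49,"grip":0.0},{"linear":[-0.585,0.164,-0.09],"spin":-0.49,"grip":0.0}]'
python3 -c "
from h import *
to((.45,-.40,.22),-.055)"
```

```text
0.024 ribTL [307.2 172. ]
0.024 ribTR [327.8 171.9]
0.024 ribBL [309.8 153.5]
0.024 front [466.8 157.9]
0.029 ribTL [307.6 169. ]
0.029 ribTR [327.4 169. ]
0.029 ribBL [310.  151.8]
0.029 front [462.9 156.1]
[ 0.49290507 -0.09965604  0.01      ] [ 0.48005725 -0.28800105  0.01      ] [ 0.48648116 -0.19382855  0.01      ] 0.18878270214209797 yaw -0.06810877593993497
[ 0.60375969 -0.12794127  0.021     ] [ 0.5962837  -0.27576333  0.021     ] [ 0.6000217 -0.2018523  0.021    ] 0.14801098456529782 yaw -0.050531230711526966
time_s: 5.75
position: [0.5115, -0.1758, 0.1949]
orientation: [-0.001, 0.727, 0.687, -0.001]
contact_force: [1.1, 0.2, -1.4]
width: 0.0064
gripper_force: 70.2
t 5.75 pos [ 0.5115 -0.1758  0.1949] yaw -0.0558 F [ 1.1  0.2 -1.4] w 0.0064 gf 70.2 tiltz [-0.0028  0.0013 -1.    ]
shift [-0.2272 -0.049  -0.0252] spin -0.0008
```

```bash
python3 -m inch '[{"linear":[-0.227,-0.049,-0.025],"spin":0,"grip":0.0},{"linear":[-0.227,-0.049,-0.025],"spin":0,"grip":0.0},{"linear":[-0.227,-0.049,-0.025],"spin":0,"grip":0.0},{"linear":[-0.227,-0.049,-0.025],"spin":0,"grip":0.0},{"linear":[-0.227,-0.049,-0.025],"spin":0,"grip":0.0},{"linear":[-0.227,-0.049,-0.025],"spin":0,"grip":0.0},{"linear":[-0.227,-0.049,-0.025],"spin":0,"grip":0.0},{"linear":[-0.227,-0.049,-0.025],"spin":0,"grip":0.0}]'
python3 - <<'E'
from h import *
to((.45,-.40,.22),-.055)
p=snap("wrist")
I=cv2.cvtColor(p["pixels"],cv2.COLOR_RGB2BGR)
U=np.array([.6,-.199]);a=-.055;r=np.array([[np.cos(a),-np.sin(a)],[np.sin(a),np.cos(a)]])
for n,P in dict(flapL=(0,.075,.02),flapR=(0,-.075,.02),bL=(-.115,.095,.01),bR=(-.115,-.095,.01)).items():
    print(n,proj(p,[*(U+r@P[:2]),P[2]]).round(1))
cv2.imwrite("pics/w3.png",I)
E
```

```text
time_s: 6.55
position: [0.4513, -0.3969, 0.22]
orientation: [-0.002, 0.726, 0.687, 0.0]
contact_force: [-0.6, 0.9, -1.9]
width: 0.0066
gripper_force: 70.2
t 6.55 pos [ 0.4513 -0.3969  0.22  ] yaw -0.0555 F [-0.6  0.9 -1.9] w 0.0066 gf 70.2 tiltz [-0.0017  0.0028 -1.    ]
shift [-0.0032 -0.0011  0.    ] spin -0.0005
flapL [438.2 -58.9]
flapR [443.9  58.7]
bL [338.5 -79.1]
bR [340.1  70.6]
```

View pics/w3.png

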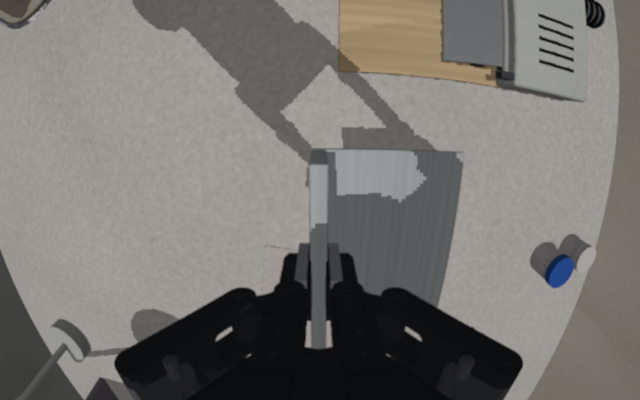

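The board's right corner (340,71) and the flap's right corner (443,58) match my predictions. I'll move closer so both flap corners show.

```bash
python3 -m inch '[{"linear":[0.04,0,0],"spin":0,"grip":0.0},{"linear":[0.085,0,0],"spin":0,"grip":0.0},{"linear":[0.085,0,0],"spin":0,"grip":0.0},{"linear":[0.085,0,0],"spin":0,"grip":0.0}]'
python3 - <<'E'
from h import *
to((.45,-.40,.22),-.055)
p=snap("wrist")
I=cv2.cvtColor(p["pixels"],cv2.COLOR_RGB2BGR)
U=np.array([.6,-.199]);a=-.055;r=np.array([[np.cos(a),-np.sin(a)],[np.sin(a),np.cos(a)]])
pts=[]
for n,P in dict(flapL=(0,.075,.02),flapR=(0,-.075,.02),bL=(-.115,.095,.01),bR=(-.115,-.095,.01)).items():
    pts.append(proj(p,[*(U+r@P[:2]),P[2]]));print(n,pts[-1].round(1))
J=cv2.resize(I[0:220,300:510],None,fx=2.7,fy=2.7,interpolation=cv2.INTER_CUBIC)
for q in pts:
    q=(q-[300,0]+.5)*2.7;cv2.drawMarker(J,tuple(int(v) for v in q),(0,0,255),cv2.MARKER_CROSS,14,1)
cv2.imwrite("pics/w4.png",J)
E
```

```text
time_s: 7.0
position: [0.4567, -0.3114, 0.2217]
orientation: [0.0, 0.725, 0.688, -0.0]
contact_force: [0.9, -0.9, -1.8]
width: 0.0063
gripper_force: 70.2
t 7.0 pos [ 0.4567 -0.3114  0.2217] yaw -0.0523 F [ 0.9 -0.9 -1.8] w 0.0063 gf 70.2 tiltz [ 2.e-04 -7.e-04 -1.e+00]
shift [-0.0888 -0.0021  0.0017] spin 0.0027
flapL [442.1   4.7]
flapR [439.9 133.5]
bL [339.1 -18.3]
bR [338.5 146.7]
```

View pics/w4.png

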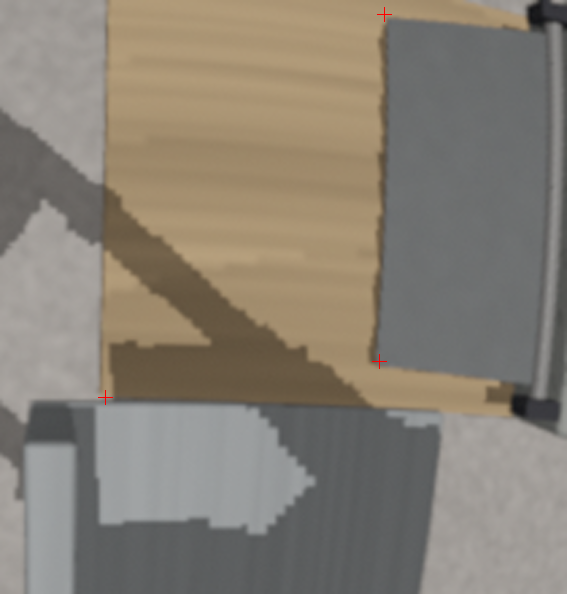

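Flap corners match the prediction to about 1 mm. The refined extractor pose is about (0.600, −0.200), yaw −0.06. I'll go above the board in front of the flap.

```bash
python3 -c "
from h import *
to((.4943,-.1916,.055),-.06)"
python3 -m inch '[{"linear":[0.05,0.02,0],"spin":0.007,"grip":0.0},{"linear":[0.09,0.031,0.02],"spin":0.007,"grip":0.0},{"linear":[0.118,0.031,0.06],"spin":0.007,"grip":0.0},{"linear":[0.118,0.031,0.1],"spin":0.007,"grip":0.0},{"linear":[0.118,0.031,0.14],"spin":0.007,"grip":0.0},{"linear":[0.118,0.031,0.166],"spin":0.007,"grip":0.0},{"linear":[0.118,0.031,0.166],"spin":0.007,"grip":0.0},{"linear":[0.118,0.031,0.166],"spin":0.007,"grip":0.0}]'
python3 -c "
from h import *
to((.4943,-.1916,.042),-.06)"
```

```text
t 7.05 pos [ 0.4568 -0.3127  0.2217] yaw -0.0536 F [ 0.5 -1.  -1.4] w 0.0064 gf 70.2 tiltz [ 5.0e-04 -1.2e-03 -1.0e+00]
shift [0.1231 0.0309 0.1665] spin 0.0064
time_s: 7.85
position: [0.4945, -0.1982, 0.0555]
orientation: [0.0, 0.729, 0.684, -0.0]
contact_force: [-0.1, -0.5, -1.0]
width: 0.0066
gripper_force: 70.3
t 7.85 pos [ 0.4945 -0.1982  0.0555] yaw -0.0634 F [-0.1 -0.5 -1. ] w 0.0066 gf 70.3 tiltz [ 2.e-04 -3.e-04 -1.e+00]
shift [ 0.0066 -0.0006  0.0135] spin -0.0034
```

```bash
python3 -m inch '[{"linear":[0.0065,0,0.006],"spin":0,"grip":0.0},{"linear":[0.0065,0,0.012],"spin":0,"grip":0.0},{"linear":[0.0065,0,0.015],"spin":0,"grip":0.0},{"linear":[0.0065,0,0.0165],"spin":0,"grip":0.0},{"linear":[0.0065,0,0.0165],"spin":0,"grip":0.0}]'
python3 - <<'E'
from h import *
to((.4943,-.1916,.042),-.06)
p=snap("wrist")
I=cv2.cvtColor(p["pixels"],cv2.COLOR_RGB2BGR)
J=cv2.resize(I[100:300,290:530],None,fx=2.9,fy=2.9,interpolation=cv2.INTER_CUBIC)
cv2.imwrite("pics/w5.png",J)
E
```

```text
time_s: 8.35
position: [0.4944, -0.191, 0.0392]
orientation: [0.0, 0.729, 0.685, 0.0]
contact_force: [-0.7, 0.2, 0.1]
width: 0.0068
gripper_force: 70.4
t 8.35 pos [ 0.4944 -0.191   0.0392] yaw -0.0629 F [-0.7  0.2  0.1] w 0.0068 gf 70.4 tiltz [ 5.e-04 -3.e-04 -1.e+00]
shift [-0.0006 -0.0001 -0.0028] spin -0.0029
```

View pics/w5.png

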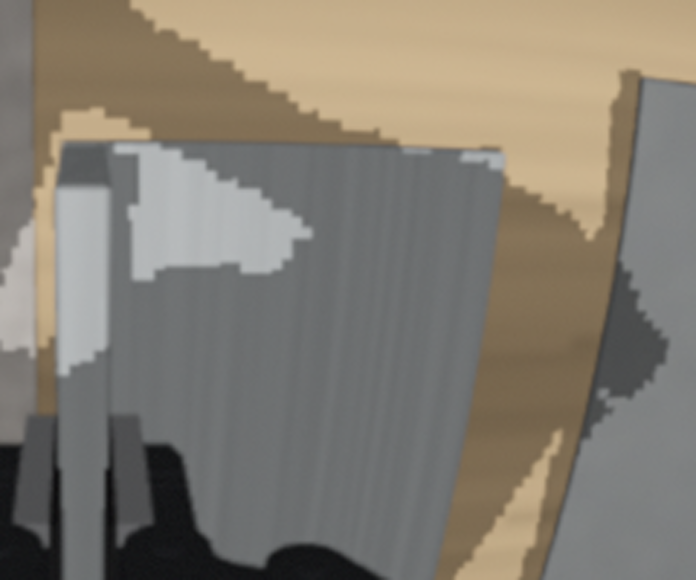

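The plate's far front corner is at (503,150) in the crop, its rear corner at (63,142) and the flap's left corner at (641,78). I'll work out the offsets.

Run:
```python
from h import *
p=snap("wrist")
g=lambda a,z:onz(p,(a[0]/2.9+290-.35,a[1]/2.9+100-.35),z)
A=g((503,150),.014);B=g((63,142),.0105);Cn=g((641,78),.022)
F1=g((440,570),.0135);E1=g((35,0),.01);E2=g((36,400),.01);f2=g((545,575),.022)
print(A,B,Cn,"len",np.linalg.norm((A-B)[:2]),"plate yaw side",np.arctan2(*(A-B)[1::-1]))
y=lambda d:np.arctan2(-d[0],d[1])
print("front yaw",y(A-F1),"board edge yaw",y(E1-E2),"flap yaw",y(Cn-f2))
a=-.062;ey=np.array([-np.sin(a),np.cos(a)]);ex=np.array([np.cos(a),np.sin(a)])
print("flapcorner-platecorner y (want .020):",(Cn-A)[:2]@ey,"x gap:",(Cn-A)[:2]@ex,"board edge->B",(B-E2)[:2]@ex, "platecorner unit y (from est):",(A[:2]-[.6,-.2])@ey)
```

```text
[ 0.5770265  -0.14148309  0.014     ] [ 0.49356579 -0.13714089  0.0105    ] [ 0.60350196 -0.12634385  0.022     ] len 0.0835735890405347 plate yaw side -0.05198007184008826
front yaw -0.04292536964560685 board edge yaw -0.07584559706587553 flap yaw -0.06166007210222996
flapcorner-platecorner y (want .020): 0.016750581095154975 x gap: 0.02548655361098527 board edge->B 0.005865275017742098 platecorner unit y (from est): 0.0569810302792907
```

```bash
python3 -m inch '[{"linear":[-0.002,0.0,0],"spin":0.012,"grip":0.0},{"linear":[-0.002,0.008,0],"spin":0.012,"grip":0.0},{"linear":[-0.002,0.016,0],"spin":0.012,"grip":0.0},{"linear":[-0.0025,0.024,0],"spin":0.012,"grip":0.0},{"linear":[-0.0025,0.032,0],"spin":0.012,"grip":0.0},{"linear":[-0.0025,0.040,0],"spin":0.012,"grip":0.0},{"linear":[-0.0025,0.048,0],"spin":0.012,"grip":0.0},{"linear":[-0.0025,0.048,0],"spin":0.012,"grip":0.0}]'
python3 -m inch '[{"linear":[0,0.004,0],"spin":0,"grip":0.0},{"linear":[0,0.008,0],"spin":0,"grip":0.0},{"linear":[0,0.011,0],"spin":0,"grip":0.0},{"linear":[0,0.013,0],"spin":0,"grip":0.0},{"linear":[0,0.013,0],"spin":0,"grip":0.0}]'
python3 -c "
from h import *
to((.5592,-.1985,.0392),-.07)"
```

```text
time_s: 9.25
position: [0.5445, -0.197, 0.0392]
orientation: [0.002, 0.733, 0.68, 0.001]
contact_force: [1.1, 0.0, 2.2]
width: 0.0066
gripper_force: 70.9
time_s: 9.75
position: [0.5549, -0.1974, 0.0392]
orientation: [-0.0, 0.733, 0.68, -0.0]
contact_force: [-2.8, 0.7, 5.5]
width: 0.0065
gripper_force: 71.3
t 9.75 pos [ 0.5549 -0.1974  0.0392] yaw -0.0748 F [-2.8  0.7  5.5] w 0.0065 gf 71.3 tiltz [-7.e-04 -0.e+00 -1.e+00]
shift [-0.0008  0.0044 -0.    ] spin -0.0048
```

```bash
python3 -m inch '[{"linear":[0,0.002,-0.0005],"spin":0,"grip":0.0},{"linear":[0,0.002,-0.0005],"spin":0,"grip":0.0}]'
python3 -m inch '[{"linear":[0,0.0015,0],"spin":0,"grip":0.0},{"linear":[0,0.0015,0],"spin":0,"grip":0.0}]'
python3 -m inch '[{"linear":[0,0.0015,0],"spin":0,"grip":0.0},{"linear":[0,0.0015,0],"spin":0,"grip":0.0}]'
python3 -c "
from h import *
to((.5592,-.1985,.0392),-.07)"
```

```text
time_s: 9.95
position: [0.5575, -0.1976, 0.0392]
orientation: [0.0, 0.733, 0.68, 0.0]
contact_force: [-0.8, -0.3, 0.6]
width: 0.0064
gripper_force: 70.6
time_s: 10.15
position: [0.5586, -0.1977, 0.0392]
orientation: [-0.0, 0.733, 0.68, -0.0]
contact_force: [-1.7, 0.1, 0.8]
width: 0.0066
gripper_force: 70.7
time_s: 10.35
position: [0.5587, -0.1977, 0.0392]
orientation: [-0.001, 0.733, 0.68, -0.001]
contact_force: [-4.6, -0.8, 4.0]
width: 0.0064
gripper_force: 71.0
t 10.35 pos [ 0.5587 -0.1977  0.0392] yaw -0.0743 F [-4.6 -0.8  4. ] w 0.0064 gf 71.0 tiltz [-3.e-03  1.e-04 -1.e+00]
shift [-0.0007  0.0006 -0.    ] spin -0.0043
```

```bash
python3 -m inch '[{"linear":[0,0.001,-0.0003],"spin":0,"grip":0.0},{"linear":[0,0.0015,-0.0003],"spin":0,"grip":0.0},{"linear":[0,0.0015,-0.0003],"spin":0,"grip":0.0}]'
python3 -m inch '[{"linear":[0,0,0.001],"spin":0,"grip":0.0},{"linear":[0,0,0.001],"spin":0,"grip":0.0},{"linear":[0,0,0.001],"spin":0,"grip":0.0}]'
python3 -c "
from h import *
to((.5592,-.1985,.0392),-.07)
p=snap('wrist')
I=cv2.cvtColor(p['pixels'],cv2.COLOR_RGB2BGR)
cv2.imwrite('pics/w6.png',cv2.resize(I[60:300,290:530],None,fx=2.4,fy=2.4,interpolation=cv2.INTER_CUBIC))"
```

```text
time_s: 10.65
position: [0.5588, -0.1979, 0.0393]
orientation: [-0.002, 0.733, 0.681, -0.002]
contact_force: [-6.9, -1.0, 4.1]
width: 0.0063
gripper_force: 71.2
time_s: 10.95
position: [0.5588, -0.1979, 0.0392]
orientation: [-0.002, 0.733, 0.68, -0.002]
contact_force: [-9.3, -1.2, 9.4]
width: 0.0064
gripper_force: 71.9
t 10.95 pos [ 0.5588 -0.1979  0.0392] yaw -0.0739 F [-9.3 -1.2  9.4] w 0.0064 gf 71.9 tiltz [-0.0052  0.     -1.    ]
shift [-0.0006  0.0004 -0.    ] spin -0.0039
```

View pics/w6.png

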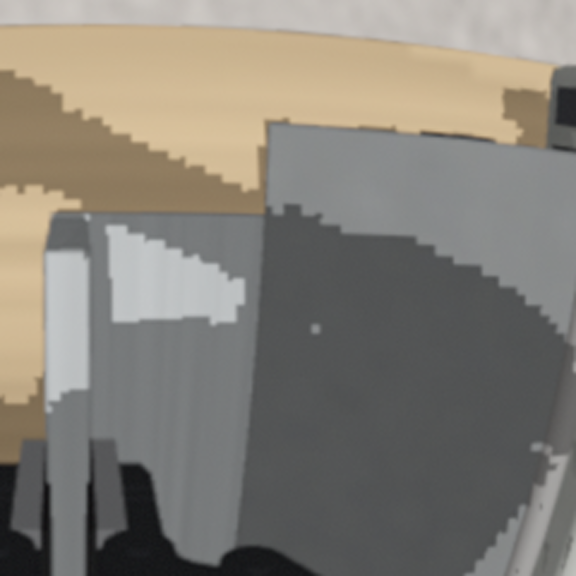

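```bash
python3 -m inch '[{"linear":[0,-0.0008,0],"spin":0,"grip":0.0},{"linear":[0,-0.0008,0],"spin":0,"grip":0.0},{"linear":[0,-0.0008,0],"spin":0,"grip":0.0}]'
python3 - <<'E'
from h import *
p=snap("wrist");to((.5592,-.1985,.0392),-.07)
g=lambda a,z:onz(p,(a[0]/2.4+290-.3,a[1]/2.4+60-.3),z)
A=g((264,213),.014);B=g((90,213),.014);B0=g((52,212),.010);C=g((267,123),.022)
a=-.064;ey=np.array([-np.sin(a),np.cos(a)]);ex=np.array([np.cos(a),np.sin(a)])
print("y diff",(C-A)[:2]@ey,"rear corner to flap edge (want .045)",(C-B0)[:2]@ex,"side yaw",np.arctan2(*(A-B)[1::-1]))
r1=g((69,252),.05);r2=g((69,555),.05);d=r1-r2;print("rib yaw",np.arctan2(-d[0],d[1]),np.linalg.norm(d))
q=snap("top");h=lambda x,y,z:onz(q,((x-390)/4.235+335-.4,y/4.235+140-.4),z)
E
```

```text
time_s: 11.3
position: [0.5588, -0.1979, 0.0392]
orientation: [-0.001, 0.733, 0.68, -0.001]
contact_force: [-7.7, -0.6, 9.1]
width: 0.0061
gripper_force: 71.7
t 11.35 pos [ 0.5588 -0.1979  0.0391] yaw -0.0742 F [-7.2 -0.6  8. ] w 0.0066 gf 71.7 tiltz [-3.6e-03 -1.0e-04 -1.0e+00]
shift [-0.0006  0.0005 -0.0001] spin -0.0042
y diff 0.01999908261615691 rear corner to flap edge (want .045) 0.04404924873779453 side yaw -0.05936897590743738
rib yaw -0.07526165119088048 0.06058237347846244
```

```bash
python3 -m inch '[{"linear":[0,0,0.0002],"spin":0,"grip":0.0},{"linear":[0,0,0.0002],"spin":0,"grip":0.0},{"linear":[0,0,0.0002],"spin":0,"grip":0.0},{"linear":[0,0,0.0002],"spin":0,"grip":0.0}]'
python3 -c "
from h import *
to((.5592,-.1985,.0392),-.07)
print(job.job_done())"
```

```text
time_s: 11.8
position: [0.5588, -0.1979, 0.0391]
orientation: [-0.001, 0.733, 0.68, -0.001]
contact_force: [-7.2, -0.8, 9.7]
width: 0.0065
gripper_force: 72.0
t 11.8 pos [ 0.5588 -0.1979  0.0391] yaw -0.0741 F [-7.2 -0.8  9.7] w 0.0065 gf 72.0 tiltz [-3.6e-03 -2.0e-04 -1.0e+00]
shift [-0.0006  0.0005 -0.0001] spin -0.0041
the job is handed in; nothing more can be done
None
```

I handed the job in at 11.8 s: the plate is against the stop under the flap, centred and square as far as I could measure, with the flap looking at rest in the last picture, and still gripped and pressed down at about 10 N.

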